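# Put the bench things back in their matching docks

## Task

Put the four loose bench things back in their docks, each standing upright and flat on the pocket floor inside the rim: the cement pot with the black cap in the round dock with the black liner, the white screw tin in the round dock with the white liner, the cork sanding block in the long rectangular dock with the yellow liner, and the wooden block with three punches in the short rectangular dock with the green liner, rectangular things lying lengthwise in their pockets. Leave the oil bottle standing where it is.

Things in the scene. Friction and masses are not known exactly. Their poses are not given: they have to be found in the camera images.
- glue_pot: Cement pot: cream round pot with a black screw cap, 45 mm across and 57 mm tall, 80 g (wall 43 mm across up to 46 mm, cap 45 mm above it). Loose, closed. It may start close in front of the fixed bench vice (about 80 mm high, on its +x side): there grip it with the fingers closing along the robot's y, as high on it as will hold. Origin at the centre of its underside, z up.
- screw_tin: Screw tin: white round tin with a white lid, 51 mm across and 42 mm tall, 70 g (wall 48 mm across up to 32 mm, lid 51 mm above it). Loose, closed. It may start close in front of the fixed bench vice (about 80 mm high, on its +x side): there grip it with the fingers closing along the robot's y, as high on it as will hold. Origin at the centre of its underside, z up.
- cork_block: Cork sanding block: plain brown box shape 50 mm (its x) x 90 mm (its y) x 28 mm high, 50 g. Loose. Origin at the centre of its underside, z up.
- punch_block: Punch block: wooden block 36 mm (its x) x 60 mm (its y) x 26 mm high, 280 g, with three metal punches fixed upright in a row along its y, their tops 65 mm above the underside. Loose; grip the wooden sides across its x; it may start near the vice. Origin at the centre of its underside, z up.
- black_dock: Fixed to the bench. Grey plastic base with a round pocket; pocket floor 3 mm above the bench, rim 4 mm wide with its top 7 mm above the bench (4 mm above the pocket floor). Black liner on the floor. Pocket 63 mm across for the 45 mm cement pot, outside 71 mm. With the fingers closing along the robot's x there is room on both sides. Origin at the centre of its underside, z up.
- white_dock: Fixed to the bench. Grey plastic base with a round pocket; pocket floor 3 mm above the bench, rim 4 mm wide with its top 7 mm above the bench (4 mm above the pocket floor). White liner on the floor. Pocket 69 mm across for the 51 mm screw tin, outside 77 mm. With the fingers closing along the robot's x there is room on both sides. Origin at the centre of its underside, z up.
- long_dock: Fixed to the bench. Grey plastic base with a rectangular pocket; pocket floor 3 mm above the bench, rim 4 mm wide with its top 7 mm above the bench (4 mm above the pocket floor). Yellow liner on the floor. Pocket 66 mm (its x) x 106 mm (its y) for the cork block, outside 74 x 114 mm. Origin at the centre of its underside, z up.
- short_dock: Fixed to the bench. Grey plastic base with a rectangular pocket; pocket floor 3 mm above the bench, rim 4 mm wide with its top 7 mm above the bench (4 mm above the pocket floor). Green liner on the floor. Pocket 52 mm (its x) x 76 mm (its y) for the punch block, outside 60 x 84 mm. Origin at the centre of its underside, z up.
- oil_bottle: Bystander: cream squeeze bottle with a long red nozzle, 39 mm across and 128 mm tall, loose and easily knocked over. Origin at the centre of its underside, z up.

How it is judged:
By the outcome, as a careful person would: the job done as asked, in the order asked, and still so for the second after the job is handed in, with the robot touching nothing.
It also fails if it takes over 117 s, if anything falls off the work surface, if the arm or the gripper's body presses on something with over 40 N, if the wrist force passes 120 N, or if a joint passes its speed limit or range.

## Robot

A 6-joint arm with a two-finger parallel gripper is mounted at the origin on the work surface; the furniture and walls round the work are solid. World frame = base frame: x ahead of the robot, y to its left, z up, the work surface at z = 0. Lengths are in m, angles in degrees, forces in N, time in s.
With the tool pointing down it reaches from about 0.35 to 0.875 m from the base axis. Payload 4.2 kg.
Tool frame: the origin (TCP) lies midway between the tips of the shut fingers; the grasp point (between the pads) lies 19 mm behind it; z points along the fingers, y is the line along which they close (so a half turn about z gives the same grasp; the last joint's range is limited). The gripper opens to 87 mm and grips with 3 to 60 N. Pads are 19 mm wide; open, the fingers measure 117 mm over their backs; the gripper's body (75 mm by 190 mm) begins 51 mm behind the grasp point.
Start: joints at [81.566, 22.042, 0.453, 0, -68.411, -14.817], TCP at [0.247, 0.574, 0.223] pointing down, gripper open.
Joint ranges: [-179.83, 179.83], [-69.29, 118.12], [-61.27, 80.66], [-181.25, 117.63], [-171.15, -9.14], [-177.46, 177.46]. Speed limits (degrees/s): [159.86, 159.86, 180, 180, 180, 180].

## Interface

Orientations are given as [roll, pitch, yaw] about the fixed x, y, z axes, in that order (R = Rz(yaw) Ry(pitch) Rx(roll)).
In Python, from workcell import env gives the robot as it stands. The module is installed in compiled form; this text tells all that it offers. Calls block until the motion is done:
- env.goto(position, orientation): joint-space move of the TCP to a pose.
- env.move_straight(position, rotation=None, rate=0.15, force_limit=None): straight line of the TCP; rotation=None keeps the orientation; rate is the mean speed in m/s. With force_limit (N) it stops when the force on the tool has changed by that much, and returns True; else False.
- env.set_joints(angles): joint-space move.
- env.gripper_to(opening, grasp_force=None): opening from 0.0 (shut) to 1.0 (fully open); grasp_force is the grip in N (None keeps the last); returns when the fingers have stopped.
- env.dwell(seconds).
- env.inverse_kinematics(position, orientation): joint angles nearest the present ones, or None.
- env.read_state(): the state.
- env.grab_frame(name): name is "side" or "top" or "wrist"; returns a dict with "image" (400x640x3 uint8, blue, green, red), "fx", "fy", "cx", "cy" (pixels), "D" ([k1, k2, p1, p2, k3] as OpenCV has them; the pictures are not rectified), "position" and "orientation" of the camera in the world. Camera axes: x right, y up, looking along -z (the intrinsics and any distortion apply to the point x, -y, -z); pixel columns grow to the right and rows downward; lengths in m; the calibration is good to about 2 mm. A picture is of the moment at which its call begins. There is no depth.
A pose or a line that the arm cannot do raises env.Unreachable and nothing moves.
- env.close_job(): hands the job in; it is judged then, once.
Trained networks look in a picture, given as the dict that the camera call returned (one of the last four; its "shot" number tells which), for a name from the list of things; names that differ only in an ending like _2 or _b are one class to them, and where a whole thing is asked for, a point or a joint stands for the part that bears it (a point fixed in the world has none). Each returns a list of dicts, best first, with "score" (0 to 1); they miss things now and then, are a little off and sometimes report something else, mostly with a low value. They report only what shows in the picture. A call takes as long as a camera call.
- env.search_frame(picture, thing): "xyz" ([x, y, z] in m, in world coordinates, good to about 4 mm: the middle of the surface that is visible of it).
- env.trace(picture, thing): "mask" (400x640 bool, what is visible of it).
The state is a dict: "clock": time; "joint_positions": joint angles; "qvel": joint speeds; "joint_torque": joint torques, N m; "position": TCP position; "tool_rot": TCP orientation; "force": force on the tool from outside, world axes, zero at the start; "wrist_torque": the same for the moment, N m; "opening": opening from 0.0 (shut) to 1.0 (fully open); "finger_force": force on a finger pad.
Only numpy, scipy, OpenCV 4.12 (cv2) and the standard library are available. Lean on these libraries where they do the work, as an engineer would, in place of code of your own. Each camera call takes 0.05 s, during which the arm holds its last target. There are 200 camera calls.

## Working session

There is one attempt and no reset: what is moved stays moved. The work goes in short steps, each a Python script; the robot and the scene stay as the last script left them, time stands still between calls to the robot, and variables do not carry over. Pictures are saved under pics/ and viewed, at most 14 in all, crops included, and the job is handed in when it is done.

```bash
mkdir -p pics
cat > h.py <<'E'
import numpy as np, cv2
from workcell import env
from scipy.spatial.transform import Rotation as R
def cam(f):
    o=f["orientation"]; o=np.array(o,float)
    M=o if o.shape==(3,3) else R.from_euler('xyz',o,degrees=True).as_matrix()
    return M,np.array(f["position"],float)
def KD(f): return np.array([[f["fx"],0,f["cx"]],[0,f["fy"],f["cy"]],[0,0,1.]]),np.array(f["D"],float)
def pix2plane(f,px,z):
    K,D=KD(f); M,p=cam(f)
    u=cv2.undistortPoints(np.array(px,float).reshape(-1,1,2),K,D).reshape(-1,2)
    d=np.c_[u[:,0],-u[:,1],-np.ones(len(u))]@M.T
    return p+d*((z-p[2])/d[:,2])[:,None]
def w2pix(f,X):
    K,D=KD(f); M,p=cam(f)
    c=(np.array(X,float).reshape(-1,3)-p)@M; c=c*[1,-1,-1]
    return cv2.projectPoints(c,np.zeros(3),np.zeros(3),K,D)[0].reshape(-1,2)
T="glue_pot screw_tin cork_block punch_block black_dock white_dock long_dock short_dock oil_bottle".split()
E
python3 - <<'E'
from h import *
for c in ("top","side"):
    f=env.grab_frame(c); cv2.imwrite(f"pics/{c}0.png",f["image"])
    print(c,f["position"],f["orientation"],f["fx"],f["D"])
    for t in T:
        r=env.search_frame(f,t); print(t,[(np.round(a["xyz"],3).tolist(),round(a["score"],2)) for a in r[:2]])
print(env.read_state())
E
```

```text
top [0.2999226  0.00444757 1.22995008] [ 10.18592048  -0.78164407 -91.00613094] 464.2908153255915 [-0.10040483  0.          0.          0.          0.        ]
glue_pot [([0.422, -0.061, 0.055], 0.68)]
screw_tin [([0.346, 0.282, 0.041], 0.57)]
cork_block [([0.675, 0.014, 0.029], 0.76)]
punch_block [([0.43, 0.053, 0.025], 0.55), ([0.651, -0.291, 0.0], 0.24)]
black_dock [([0.65, -0.289, -0.001], 0.69)]
white_dock [([0.409, -0.277, 0.001], 0.69)]
long_dock [([0.531, -0.277, 0.002], 0.85)]
short_dock [([0.688, -0.126, 0.002], 0.94)]
oil_bottle [([0.588, -0.17, 0.07], 0.68)]
side [ 0.08798904 -0.78554432  0.45910889] [ 65.06546425   0.12843359 -27.40107944] 423.4406808860354 [-0.07998533  0.          0.          0.          0.        ]
glue_pot [([0.417, -0.079, 0.045], 0.59)]
screw_tin [([0.342, 0.268, 0.029], 0.86)]
cork_block [([0.67, -0.004, 0.022], 0.85), ([0.413, -0.078, 0.044], 0.18)]
punch_block [([0.425, 0.035, 0.024], 0.76), ([0.413, -0.074, 0.043], 0.63)]
black_dock [([0.651, -0.29, 0.003], 0.77)]
white_dock [([0.408, -0.28, 0.009], 0.77)]
long_dock [([0.535, -0.285, -0.0], 0.66)]
short_dock []
oil_bottle [([0.588, -0.188, 0.046], 0.97)]
{'clock': 1.0, 'joint_positions': array([ 8.15649299e+01,  2.20403833e+01,  4.55352543e-01, -2.14766412e-04,
       -6.84124217e+01, -1.48156489e+01]), 'qvel': array([-0.0790512 , -0.02531239,  0.04886469,  0.02727163, -0.01614303,
       -0.0550953 ]), 'joint_torque': array([-3.54741405e-04, -3.90471625e+01,  1.87627172e+01,  4.22441885e+00,
        1.54722005e-02, -2.60688103e-05]), 'position': array([0.2467022 , 0.5742414 , 0.22258185]), 'tool_rot': array([-1.79997588e+02,  8.44492980e-04, -2.32507980e+01]), 'force': array([-0.74610665, -0.32057063,  0.14495357]), 'wrist_torque': array([-0.06354551,  0.01922384, -0.02475277]), 'finger_force': 0.0, 'opening': 0.997648811305313}
```

View pics/top0.png

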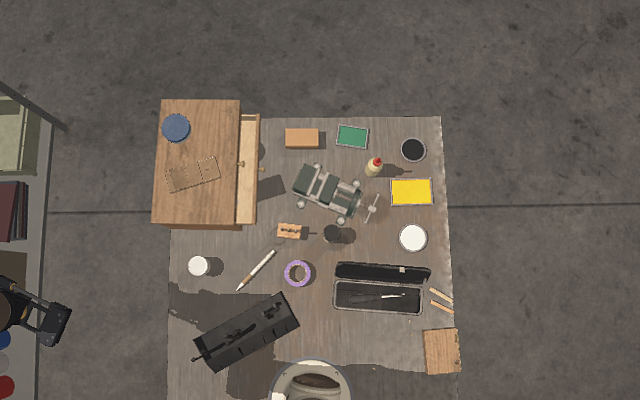

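View pics/side0.png

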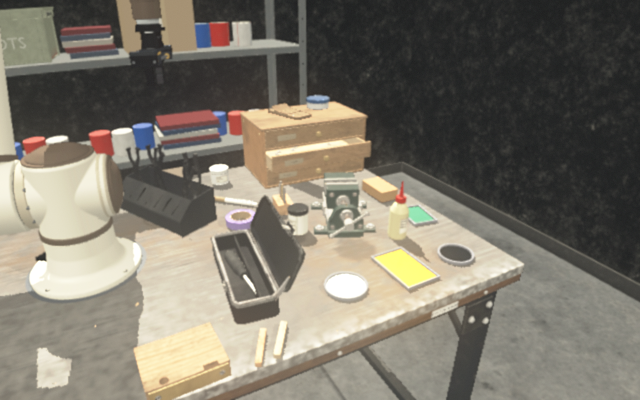

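The top view shows the tin at (198,266), the pot at (333,233) with its black cap, the punch block at (289,231), the cork at (302,138) and the docks along the right. The vice is at (328,190) and the oil bottle at (374,167). Next I'll refine the poses from masks.

```bash
cat >> h.py <<'E'
Z=dict(glue_pot=.057,screw_tin=.042,cork_block=.028,punch_block=.026,black_dock=.005,white_dock=.005,long_dock=.005,short_dock=.005,oil_bottle=.05)
def rect(f,t,z=None):
    r=env.trace(f,t)
    if not r: return None
    m=r[0]["mask"].astype(np.uint8)
    c=max(cv2.findContours(m,cv2.RETR_EXTERNAL,cv2.CHAIN_APPROX_NONE)[0],key=cv2.contourArea)
    P=pix2plane(f,c.reshape(-1,2),Z[t] if z is None else z)[:,:2]
    (cx,cy),(w,h),a=cv2.minAreaRect((P*1000).astype(np.float32))
    if w>h: w,h,a=h,w,a+90   # a = direction of short side (obj x)
    a=(a+90)%180-90
    return r[0]["score"],np.round([cx/1000,cy/1000],4),round(w),round(h),round(a,1),c.reshape(-1,2)
E
python3 - <<'E'
from h import *
f=env.grab_frame("top"); im=f["image"].copy()
for t in T:
    q=rect(f,t)
    if q: print(t,*q[:5]); cv2.polylines(im,[q[5].reshape(-1,1,2)],True,(255,0,255),1)
cv2.imwrite("pics/top1.png",cv2.resize(im[100:300,160:450],(798,550),interpolation=cv2.INTER_CUBIC))
E
```

```text
glue_pot 0.79 [ 0.4195 -0.0572] 41 46 88.8
screw_tin 0.77 [0.3429 0.2801] 49 51 0.9
cork_block 0.55 [0.6777 0.0161] 56 87 -0.8
punch_block 0.62 [0.4312 0.0521] 39 61 -8.0
black_dock 0.88 [ 0.6502 -0.2905] 64 69 86.9
white_dock 0.81 [ 0.4096 -0.2776] 75 78 -46.9
long_dock 0.61 [ 0.535  -0.2795] 72 116 -0.7
short_dock 0.94 [ 0.6905 -0.123 ] 62 84 -9.1
oil_bottle 0.72 [ 0.5945 -0.1735] 45 49 87.8
```

View pics/top1.png

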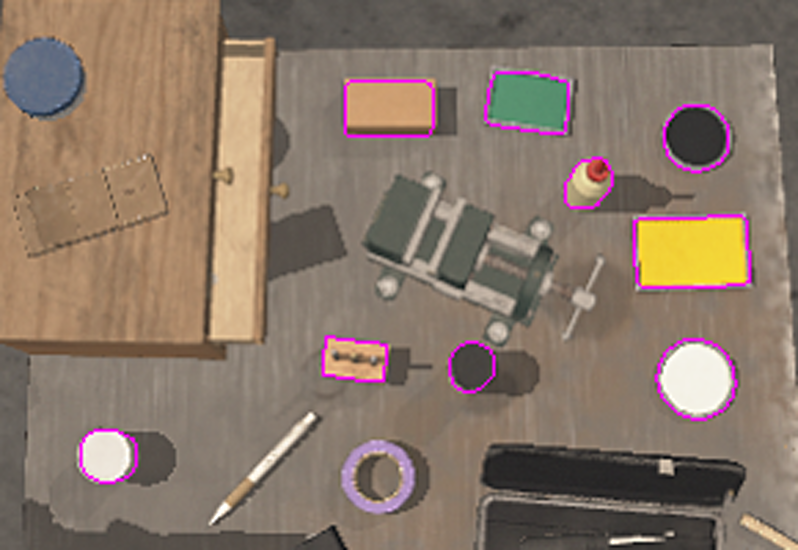

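```bash
cat >> h.py <<'E'
def tri(f,a,g,b):
    from scipy.optimize import least_squares
    return least_squares(lambda X:np.r_[(w2pix(f,X)-a).ravel(),(w2pix(g,X)-b).ravel()],[.4,0,.05]).x.round(3)
def show(f,n): cv2.imwrite(f"pics/{n}.png",f["image"])
E
python3 - <<'E'
from h import *
f=env.grab_frame("top");g=env.grab_frame("side")
print("lid",tri(f,(430,268),g,(301,250)),tri(f,(336,262),g,(262,200)))
print("bottle",rect(g,"oil_bottle",0)[5][:, :].max(0), pix2plane(g,[[398,238]],0), pix2plane(f,[[160+597*290/798,100+160*200/550]],.128))
t0=env.read_state()["clock"]
env.goto([.385,-.058,.28],[180,0,0])
w=env.grab_frame("wrist"); show(w,"w1"); s=env.read_state(); print(s["clock"]-t0,s["joint_positions"].round(1),s["position"],w["position"],w["orientation"])
for t in ("glue_pot","punch_block"):
    print(t,[(np.round(a["xyz"],4),a["score"]) for a in env.search_frame(w,t)[:2]]); q=rect(w,t); print(q and q[:5])
f=env.grab_frame("top"); show(f,"top2")
E
```

```text
lid [ 0.321 -0.29   0.11 ] [ 0.343 -0.065  0.093]
bottle [408 239] [[ 0.59305489 -0.18678112  0.        ]] [[ 0.5946971 -0.1710583  0.128    ]]
2.3667000000000002 [ 15.7  -4.4 -23.4  -0.  -71.   74.3] [ 0.38531109 -0.0575501   0.27991727] [ 0.46918156 -0.05937357  0.4427    ] [-1.77966954e+01 -2.93825132e-02 -8.99318075e+01]
glue_pot [(array([ 0.4222, -0.0621,  0.0573]), 0.93)]
(0.78, array([ 0.4192, -0.0618]), 43, 45, -89.9)
punch_block [(array([0.433 , 0.0478, 0.0233]), 0.55)]
(0.62, array([0.4295, 0.0467]), 39, 69, -7.9)
```

View pics/w1.png

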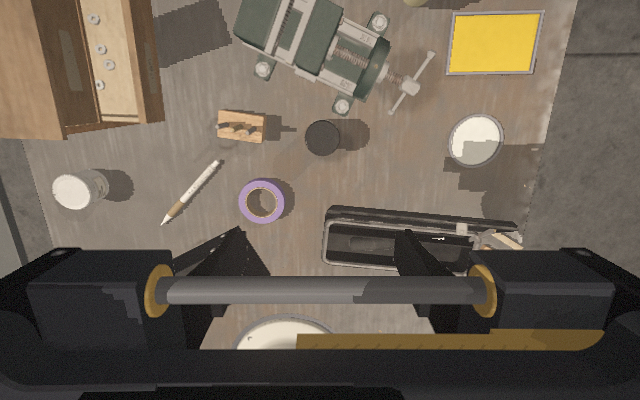

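View pics/top2.png

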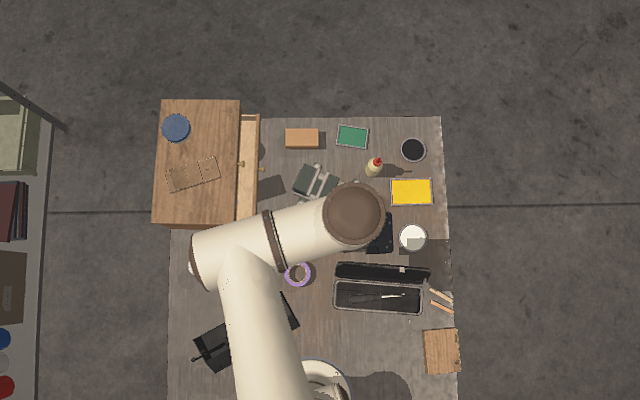

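The wrist view shows the pot at (323,138), punch block at (241,127) and tin at (80,190), clear for descent. The toolbox lid triangulates to x≈0.33 and z≈0.10. That means the white dock needs the fingers closing along y. I'll take the pot first.

```bash
cat >> h.py <<'E'
def st(): 
    s=env.read_state(); return dict(t=round(s["clock"],1),p=s["position"].round(4).tolist(),yaw=round(s["tool_rot"][2],1),op=round(s["opening"]*87,1),ff=round(float(np.max(s["finger_force"])),1),F=np.round(s["force"],1).tolist())
def pick(x,y,z,yaw,op,force=25,hi=.22):
    env.gripper_to(op/87.)
    env.goto([x,y,hi],[180,0,yaw]); env.move_straight([x,y,z+.03],rate=.25); 
    print("down",env.move_straight([x,y,z],rate=.08,force_limit=15))
    env.gripper_to(0.0,force); print("grip",st())
    env.move_straight([x,y,z+.04],rate=.1); env.move_straight([x,y,hi],rate=.3); print("lift",st())
def place(x,y,z,yaw,op,hi=.22):
    env.goto([x,y,hi],[180,0,yaw]); env.move_straight([x,y,z+.03],rate=.25)
    print("touch",env.move_straight([x,y,z-.004],rate=.04,force_limit=5),st())
    env.gripper_to(op/87.); env.dwell(.2)
    env.move_straight([x,y,z+.07],rate=.15); env.move_straight([x,y,hi],rate=.3); print("done",st())
E
python3 - <<'E'
from h import *
pick(.420,-.0605,.030,0,66)
w=env.grab_frame("wrist"); show(w,"w2")
E
```

```text
down False
grip {'t': 7.2, 'p': [0.4203, -0.0604, 0.0302], 'yaw': np.float64(0.0), 'op': 42.3, 'ff': 24.9, 'F': [-1.1, 1.1, 2.7]}
lift {'t': 8.4, 'p': [0.4192, -0.0605, 0.2191], 'yaw': np.float64(-0.0), 'op': 42.5, 'ff': 24.9, 'F': [-0.6, -0.0, -1.4]}
```

View pics/w2.png

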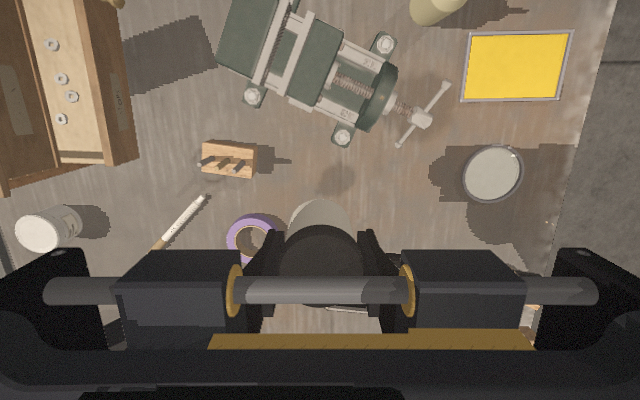

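The pot is held, with its cap between the pads at (320,260). The white dock (493,173) and yellow dock (517,67) are visible, so I'll compare the two cameras' y values before placing.

Run:
```python
from h import *
w=env.grab_frame("wrist")
for t in ("long_dock","white_dock","punch_block","screw_tin"): q=rect(w,t); print(t,q and q[:5])
env.goto([.61,-.20,.25],[180,0,-90])
w=env.grab_frame("wrist"); print(w["position"],st())
for t in ("long_dock","black_dock","short_dock"): q=rect(w,t); print(t,q and q[:5])
g=env.grab_frame("side")
for t in ("long_dock","black_dock"): q=rect(g,t); print("side",t,q and q[:5])
```

```text
long_dock (0.92, array([ 0.5329, -0.2824]), 76, 119, -0.3)
white_dock (0.82, array([ 0.4069, -0.2797]), 76, 79, -0.2)
punch_block (0.58, array([0.4318, 0.048 ]), 40, 70, -8.5)
screw_tin (0.65, array([0.3504, 0.2643]), 50, 85, 26.2)
[ 0.60931813 -0.28590906  0.41236965] {'t': 9.9, 'p': [0.6096, -0.1994, 0.25], 'yaw': np.float64(-89.9), 'op': 42.6, 'ff': 24.9, 'F': [-0.8, 0.2, -0.8]}
long_dock (0.74, array([ 0.5324, -0.2827]), 74, 115, 0.9)
black_dock (0.84, array([ 0.6502, -0.2952]), 70, 71, -0.2)
short_dock (0.87, array([ 0.6898, -0.1279]), 61, 86, -7.9)
side long_dock (0.89, array([ 0.5342, -0.2816]), 80, 119, 0.9)
side black_dock (0.82, array([ 0.6528, -0.2933]), 70, 75, -28.5)
```

Run:
```python
from h import *
place(.651,-.293,.0335,-90,64)
env.goto([.62,-.20,.25],[180,0,-90])
w=env.grab_frame("wrist"); show(w,"w3"); print(rect(w,"glue_pot",.057+.003)[:5], rect(w,"black_dock")[:5])
```

```text
touch True {'t': 12.2, 'p': [0.6507, -0.2931, 0.0332], 'yaw': np.float64(-90.0), 'op': 42.4, 'ff': 24.9, 'F': [-0.8, 1.2, 4.6]}
done {'t': 14.3, 'p': [0.6507, -0.2927, 0.2194], 'yaw': np.float64(-90.0), 'op': 63.8, 'ff': 0.0, 'F': [0.4, 0.1, -1.0]}
(0.8, array([ 0.65  , -0.2941]), 44, 44, 0.2) (0.63, array([ 0.6499, -0.2944]), 71, 71, 0.1)
```

View pics/w3.png

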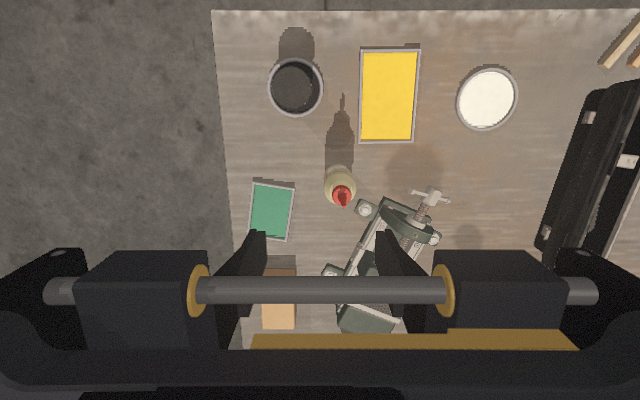

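The pot stands centred in the black dock at (295,88). Next is the tin; I'll look at its clearance to the chest first.

Run:
```python
from h import *
env.goto([.30,.25,.28],[180,0,0])
w=env.grab_frame("wrist"); show(w,"w4"); print(st(), rect(w,"screw_tin")[:5], [a["xyz"] for a in env.search_frame(w,"screw_tin")][:1],env.read_state()["joint_positions"].round(0))
import pickle; pickle.dump(w,open("w4.pkl","wb"))
```

```text
{'t': 17.0, 'p': [0.3005, 0.2499, 0.2799], 'yaw': np.float64(-0.1), 'op': 63.8, 'ff': 0.0, 'F': [-0.2, -1.6, 0.8]} (0.65, array([0.342 , 0.2798]), 49, 50, 43.9) [[0.3407, 0.2769, 0.0391]] [ 64.  -4. -23.  -0. -71.  26.]
```

View pics/w4.png

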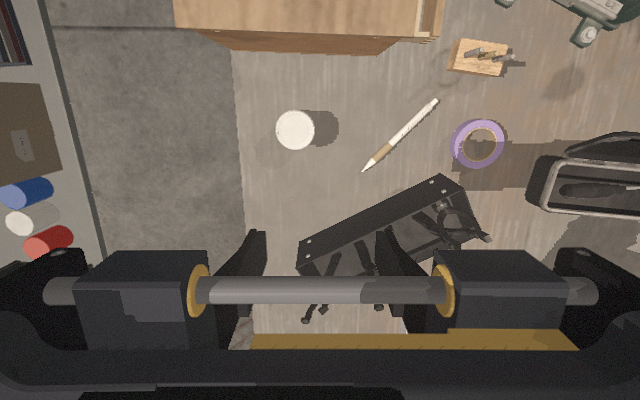

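Run:
```python
from h import *
import pickle
w=pickle.load(open("w4.pkl","rb")); f=env.grab_frame("top")
print(tri(f,(240,224),w,(418,36)),tri(f,(152,223),w,(174,27)),pix2plane(w,[[300,53],[385,54]],0))
```

```text
[0.434 0.161 0.142] [0.435 0.362 0.175] [[0.43772765 0.27458285 0.        ]
 [0.43635542 0.16179313 0.        ]]
```

Run:
```python
from h import *
pick(.342,.279,.018,178,72,hi=.24)
place(.4085,-.279,.0215,178,70,hi=.24)
env.goto([.40,-.20,.25],[180,0,-90])
w=env.grab_frame("wrist"); show(w,"w5"); print(rect(w,"screw_tin",.045)[:5], rect(w,"white_dock")[:5])
```

```text
down False
grip {'t': 22.2, 'p': [0.3423, 0.2796, 0.0184], 'yaw': np.float64(178.0), 'op': 48.7, 'ff': 24.8, 'F': [-1.4, 0.5, 3.9]}
lift {'t': 23.5, 'p': [0.341, 0.278, 0.2379], 'yaw': np.float64(178.0), 'op': 48.4, 'ff': 24.9, 'F': [-1.3, 0.3, -0.1]}
touch True {'t': 27.2, 'p': [0.408, -0.2789, 0.0212], 'yaw': np.float64(178.0), 'op': 48.5, 'ff': 24.9, 'F': [1.3, 0.5, 2.1]}
done {'t': 29.3, 'p': [0.4079, -0.2786, 0.2389], 'yaw': np.float64(178.0), 'op': 70.5, 'ff': 0.0, 'F': [0.2, 0.7, -0.4]}
(0.57, array([ 0.4066, -0.2804]), 49, 51, 45.2) (0.84, array([ 0.4071, -0.2794]), 74, 76, 90.0)
```

View pics/w5.png

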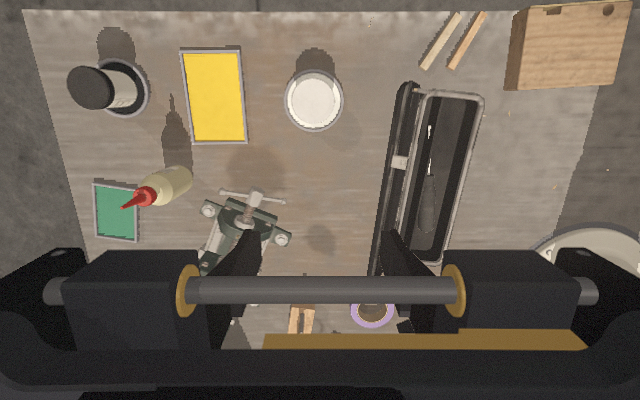

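The tin is centred in the white dock at (314,99), and the pot stands at (110,88). Next is the cork, measured from close above before picking it.

Run:
```python
from h import *
env.goto([.66,.09,.28],[180,0,-90])
w=env.grab_frame("wrist"); show(w,"w6"); q=rect(w,"cork_block"); print(q and q[:5], [a["xyz"] for a in env.search_frame(w,"cork_block")][:1])
q=rect(w,"short_dock"); print(q and q[:5]); print(st(),env.read_state()["joint_positions"].round(0))
f=env.grab_frame("top"); print(rect(f,"oil_bottle")[:2])
for z in (0.,.128): print([a["xyz"] for a in env.search_frame(w,"oil_bottle")][:1])
```

```text
(0.7, array([0.6809, 0.0117]), 48, 90, -0.7) [[0.6831, 0.0096, 0.028]]
(0.58, array([ 0.6946, -0.0961]), 30, 63, 89.8)
{'t': 32.4, 'p': [0.6597, 0.0888, 0.2806], 'yaw': np.float64(-90.1), 'op': 70.0, 'ff': 0.0, 'F': [-0.5, -0.4, 0.8]} [ 22.  24.  12.   0. -78. -22.]
(0.76, array([ 0.5932, -0.1721]))
[[0.4394, 0.048, 0.024]]
[[0.4394, 0.048, 0.024]]
```

View pics/w6.png

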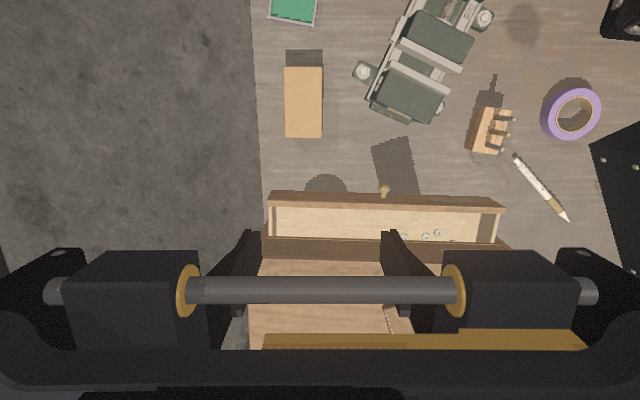

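The wrist view shows the cork at (304,102), about (0.682, 0.012). The vice jaw is at (405,110), so I'll grip with the tips at 16 mm to keep the gripper body above the jaw.

Run:
```python
from h import *
pick(.682,.012,.016,-90.5,66,force=25)
place(.5335,-.282,.0195,-90,64)
env.goto([.52,-.18,.26],[180,0,-90])
w=env.grab_frame("wrist"); show(w,"w7")
for t,z in (("cork_block",.031),("long_dock",.005),("short_dock",.005)): q=rect(w,t,z); print(t,q and q[:5])
```

```text
down False
grip {'t': 35.3, 'p': [0.6823, 0.0121, 0.0165], 'yaw': np.float64(-90.5), 'op': 49.8, 'ff': 25.0, 'F': [-0.4, -0.6, 1.2]}
lift {'t': 36.5, 'p': [0.6812, 0.0121, 0.2189], 'yaw': np.float64(-90.5), 'op': 49.5, 'ff': 25.0, 'F': [-0.0, -0.4, -1.1]}
touch True {'t': 39.3, 'p': [0.5329, -0.2819, 0.0192], 'yaw': np.float64(-90.0), 'op': 49.5, 'ff': 25.0, 'F': [-0.6, -0.4, 3.3]}
done {'t': 41.3, 'p': [0.533, -0.2817, 0.2192], 'yaw': np.float64(-90.0), 'op': 63.8, 'ff': 0.0, 'F': [0.5, -0.0, -1.7]}
cork_block (0.71, array([ 0.532, -0.282]), 49, 89, 0.6)
long_dock (0.77, array([ 0.5322, -0.2823]), 76, 114, 0.1)
short_dock (0.92, array([ 0.6898, -0.1275]), 61, 84, -9.4)
```

View pics/w7.png

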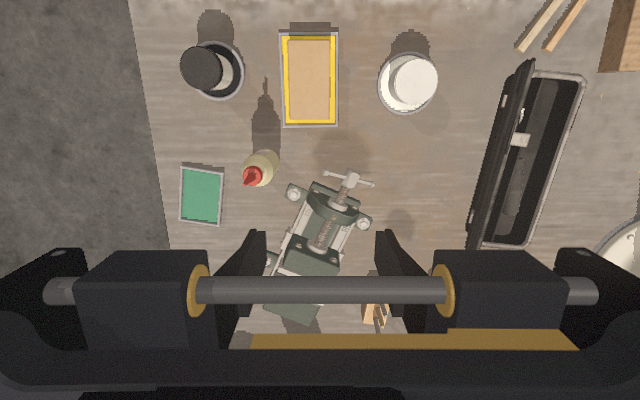

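The cork sits centred in the yellow dock at (309,80). Next I'll measure the punch block up close and fix the bottle position for clearance.

Run:
```python
from h import *
w=env.grab_frame("wrist"); print("bottle",pix2plane(w,[[266,157]],.03)[0],pix2plane(w,[[243,180]],.128)[0])
q=rect(w,"oil_bottle",.02); c=q[5]; print(c.min(0),c.max(0))
env.goto([.41,.13,.27],[180,0,-98])
w=env.grab_frame("wrist"); show(w,"w8")
q=rect(w,"punch_block"); print(q and q[:5],[a["xyz"] for a in env.search_frame(w,"punch_block")][:1],st())
```

```text
bottle [ 0.58851673 -0.19141059  0.03      ] [ 0.59534368 -0.18720629  0.128     ]
[242 150] [279 186]
(0.55, array([0.4288, 0.0482]), 37, 59, -8.4) [[0.4294, 0.0492, 0.026]] {'t': 43.6, 'p': [0.4105, 0.1293, 0.2699], 'yaw': np.float64(-98.1), 'op': 63.5, 'ff': 0.0, 'F': [0.0, 0.1, -0.4]}
```

View pics/w8.png

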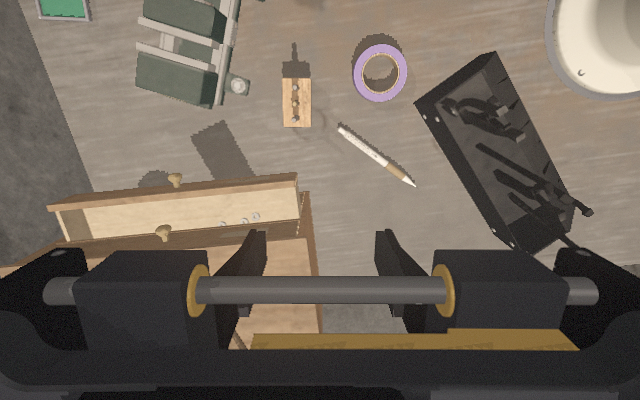

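The wrist view shows the punch block at (297,102), aligned with the hand and clear of the vice jaw at (215,100).

Run:
```python
from h import *
pick(.429,.0485,.014,-98.3,58,force=45)
place(.691,-.125,.0175,-99,52)
env.goto([.66,-.06,.26],[180,0,-90]); env.dwell(.3)
w=env.grab_frame("wrist"); show(w,"w9")
for t,z in (("punch_block",.029),("short_dock",.005)): q=rect(w,t,z); print(t,q and q[:5])
env.goto([.45,.1,.35],[180,0,-90]); g=env.grab_frame("side"); cv2.imwrite("pics/s9.png",cv2.resize(g["image"][170:310,300:500],(800,560)))
print(st())
```

```text
down False
grip {'t': 46.4, 'p': [0.4294, 0.0487, 0.0143], 'yaw': np.float64(-98.3), 'op': 35.6, 'ff': 45.0, 'F': [0.1, -0.4, 2.6]}
lift {'t': 47.6, 'p': [0.4273, 0.0481, 0.2177], 'yaw': np.float64(-98.3), 'op': 35.7, 'ff': 45.0, 'F': [1.2, 0.4, -4.2]}
touch True {'t': 50.4, 'p': [0.6904, -0.125, 0.0173], 'yaw': np.float64(-99.0), 'op': 35.3, 'ff': 45.0, 'F': [-0.4, 0.8, 4.0]}
done {'t': 52.4, 'p': [0.6905, -0.1247, 0.2191], 'yaw': np.float64(-99.1), 'op': 51.7, 'ff': 0.0, 'F': [-0.4, -0.5, -1.0]}
punch_block (0.76, array([ 0.6892, -0.1249]), 36, 59, -8.6)
short_dock (0.55, array([ 0.6896, -0.1268]), 60, 84, -9.6)
{'t': 54.4, 'p': [0.4507, 0.0997, 0.3493], 'yaw': np.float64(-90.1), 'op': 51.8, 'ff': 0.0, 'F': [0.5, -0.5, 0.1]}
```

View pics/w9.png

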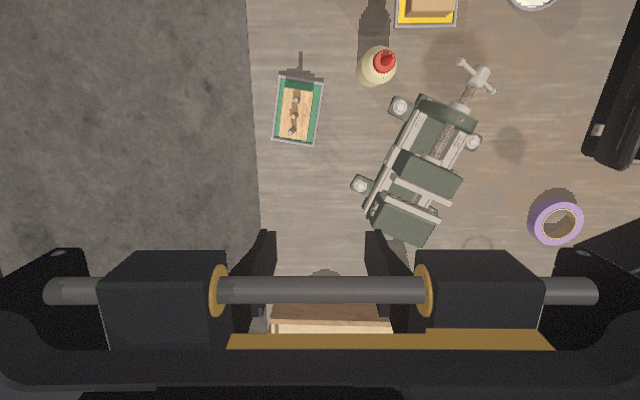

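View pics/s9.png

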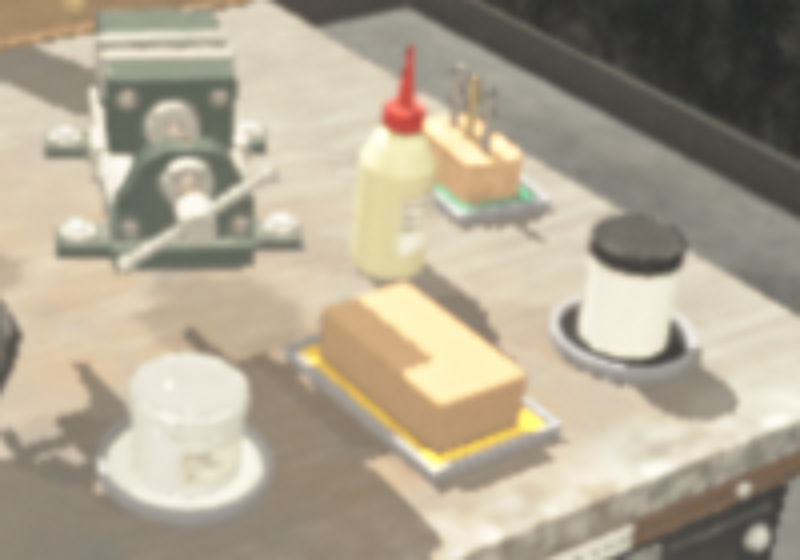

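The punch block is inside the green dock (297,108 in the wrist view). The side crop shows all four things upright inside their rims and the bottle standing.

```bash
python3 -c "
from h import *
print(env.close_job())"
```

```text
the job is handed in; nothing more can be done
None
```

I put all four things upright in their matching docks, left the oil bottle standing untouched, and handed the job in at about 54 s on the robot's clock.

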